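# Fit the right sleeve and hold the detector rod at its length mark

## Robot

A 6-joint arm with a two-finger parallel gripper is mounted at the origin on the work surface. World frame = base frame: x ahead of the robot, y to its left, z up, the work surface at z = 0. Lengths are in mm, angles in rad, forces in N, time in s.
With the tool pointing down it reaches from about 325 to 850 mm from the base axis. Payload 15.5 kg.
Tool frame: the origin (TCP) lies at the very end of the fingers, on their centre line; the grasp point (between the pads) lies bot.grip_depth behind it (bot.grip_depth is the distance from the TCP to the grasp point, in mm); y points along the fingers, x is the direction in which the jaws open and shut, and the axes are right-handed (so a half turn about y gives the same grasp; the last joint's range is limited). The gripper opens to 91 mm and grips with 3 to 60 N. Pads are 32 mm wide; open, the fingers measure 118 mm over their backs; the gripper's body (76 mm by 178 mm) begins 60 mm behind the grasp point.
Start: joints at [1.248, 0.494, 1.345, -0, 1.302, -0.096], TCP at [141.142, 608.856, 213.915] pointing down, gripper open.
Joint ranges: [-2.91, 2.91], [-0.82, 2.16], [0.22, 2.67], [-1.22, 4.37], [0.12, 2.79], [-3.08, 3.08]. Speed limits (rad/s): [1.89, 1.89, 2.57, 3.01, 3.01, 3.01].

## Interface

Orientations are given as [roll, pitch, yaw] about the fixed x, y, z axes, in that order (R = Rz(yaw) Ry(pitch) Rx(roll)).
In Python, from cell import bot, eyes gives the robot as it stands. The module is installed in compiled form; this text tells all that it offers.
- The arm moves only by the shell command python3 -m handwheel 'ROWS'. ROWS is JSON, a list that holds one entry, the list of rows, each a list of 7 numbers: the shift along the tool's x, y, z in cm, then the turn, a rotation vector about the tool's x, y, z in degrees, then the gripper's target within -1 to 1 (shut at 1, half-way at 0, fully open at -1). A call has exactly 10 rows; each row is the pose to reach, as a shift and turn from the pose commanded when the call began, along the tool's axes at that moment; what a row does not reach only later rows make up. A row lasts 1/12 s, in which the tool goes at most 41.7 mm and 7.16 degrees, less where a joint would pass 70% of its speed; a pose out of reach is approached as far as the arm can. A call with a gripper value outside its range is refused whole. The fingers move at their own pace and stop on an object; the grip force is fixed at half the most. Time passes only in rows, so rows that repeat a pose let the fingers close, or fill a call up. It gives the time, the measured TCP pose, the force and the opening at its end, in the units of the state.
- bot.sense(): the state, without advancing time (a new reading comes with each control period).
- eyes.camera(name): name is "scene" or "top"; returns a dict with "color" (480x640x3 uint8, blue, green, red), "fx", "fy", "cx", "cy" (pixels), "k1" (the pictures are not rectified: a ray, as slopes to the right and down, at radius r is drawn at 1 + k1 r^2 times it, then the intrinsics apply), "R" (3x3) and "t" (3): a world point X has camera coordinates R X + t. Camera axes: x right, y down, z forward; pixel columns grow to the right and rows downward; lengths in mm; the calibration is good to about 2 mm. A picture is of the moment at which its call begins. There is no depth.
- bot.hand_in(): hands the job in, once; it reports no verdict.
The state is a dict: "t": time; "joints": joint angles; "qd": joint speeds; "joint_efforts": joint torques, N m; "tcp_pos": TCP position; "eef_rot": TCP orientation; "force": force on the tool from outside, world axes, zero at the start; "wrist_torque": the same for the moment, N m; "grip_width": opening from 0.0 (shut) to 1.0 (fully open).
Only numpy, scipy, OpenCV 4.12 (cv2) and the standard library are available. Lean on these libraries where they do the work, as an engineer would, in place of code of your own. Each camera call takes 0.05 s, during which the arm holds its last target. There are 200 camera calls.

## Task

Two sleeves stand on the bench and only one slips over the pin on the end of the detector's sprung telescoping rod: put the one that does not fit into the open grey tray and slide the one that fits down over the pin until it sits fully home on the end block. Then grip the fitted sleeve and with it pull the rod out against its spring until the rod's index fin lines up with the fixed length pointer, and finish while still holding it there; do not let go. Leave the jar, the brush and the small finds box where they are.

Things in the scene. Friction and masses are not known exactly. Their poses are not given: they have to be found in the camera images.
- shaft: Metal detector's shaft fixed level in two bench clamps. Origin: on the bench, below the pin when the rod is home; +y is the pull-out direction, z up. Black outer tube, 25 mm diameter, axis 45 mm up, from y = -30 to -530 mm; clamps 35 mm to each side (x); grip and control box at y = -425 to -475 mm, 215 mm high. Pointer rail at x = 49 to 71, y = -105 to 140 mm, 12 mm high.
- rod (a joint): How far the inner rod is pulled out of the outer tube, m: 0 = home (start), stop at 0.12. A spring always pulls it home: about 3 N at 0, and 0.6 N more per 10 mm (about 7 to 9 N at the mark). Let go, it slides back home.
- pin_foot (a point): Foot of the upright steel pin, on its axis, on top of the black end block (30 x 30 mm, top 62 mm above the bench) at the rod's outer end; moves with the rod, axes like the shaft's. The pin is 16 mm in diameter and 36 mm high, the last 6 mm tapered to 8 mm.
- index_end (a point): End (upper edge, mid thickness) of the rod's index fin: a steel fin, 4 mm thick along the pull, sticking out 18 mm to the shaft's +x side of the end block. 56 mm above the bench, 33 mm to +x of the pin's axis, level with the pin along the pull. Moves with the rod.
- length_pointer: Fixed length pointer: dark steel post on the rail, with a 4 mm thick steel blade reaching towards the rod. Axes like the shaft's; origin on the bench below the rod's axis line. The rod is at its mark when the index fin's y in this frame is 0. It stands 60 to 90 mm out from the rod's home position.
- pointer_end (a point): End of the pointer's blade (upper edge, middle of its thickness), 56 mm above the bench, 36 mm to +x of the rod's axis. At the mark the index fin's end faces it, 3 mm away.
- sleeve_wide: The sleeve that fits: plain aluminium, 38 mm outer diameter, 50 mm tall, 20 mm bore right through (2 mm clearance round the pin), about 110 g, upright on the bench. Origin: centre of its underside, z along its axis. The sleeves differ only in the bore seen in their tops and may stand in either order.
- sleeve_narrow: The sleeve that does not fit: plain aluminium, 38 mm outer diameter, 50 mm tall, but only 8 mm bore; about 145 g, standing upright on the bench. Origin: centre of its underside, z along its axis.
- narrow_middle (a point): Middle of the narrow sleeve, half way up its axis (25 mm above its origin).
- tray: Open grey square tray fixed to the bench, 140 x 140 mm outside, 35 mm high, walls and floor 4-5 mm thick. Origin: centre of its underside, x and y along its sides.
- finds_box: Bystander: small white box, 50 x 50 x 16 mm, with a brass disc in its top. Origin: centre of its underside.
- jar: Bystander: closed glass jar, 50 mm diameter, 70 mm tall. Origin: centre of its underside.
- brush: Bystander: a small brush lying on the bench beyond the shaft. Origin: centre of its underside, handle to its -x.
Things that resemble listed ones, but are neither listed nor needed, are in the scene too. There is more than one size of the tray; the job needs the smaller.

How it is judged:
By the outcome, as a careful person would: the job done as asked, in the order asked, and still so for the second after the job is handed in, while the arm keeps its last pose, push and grip.
It also fails if it takes over 61 s, if anything falls off the work surface, if the arm or the gripper's body presses on something with over 40 N, if the wrist force passes 120 N, or if a joint passes its speed limit or range.

## Working session

There is one attempt and no reset: what is moved stays moved. The work goes in short steps, Python scripts to look and compute and a shell command to move; the robot and the scene stay as the last step left them, time stands still between calls to the robot, and variables do not carry over. Pictures are saved under pics/ and viewed, about 8 in all and at most 12, crops included, and the job is handed in when it is done.

```bash
mkdir -p pics; cat > h.py <<'E'
import numpy as np, cv2, pickle
from cell import bot, eyes
def snap(n,tag):
    c=eyes.camera(n); cv2.imwrite(f'pics/{tag}.png',c['color']); pickle.dump(c,open(f'pics/{tag}.pkl','wb')); return c
def load(tag): return pickle.load(open(f'pics/{tag}.pkl','rb'))
def ray(c,u,v):
    d=np.array([(u-c['cx'])/c['fx'],(v-c['cy'])/c['fy']]); s=d.copy()
    for _ in range(20): s=d/(1+c['k1']*(s@s))
    R=np.array(c['R']);t=np.array(c['t']); return -R.T@t, R.T@np.array([s[0],s[1],1])
def at(c,u,v,z):
    o,d=ray(c,u,v); return o+d*(z-o[2])/d[2]
def proj(c,X):
    p=np.array(c['R'])@np.array(X,float)+np.array(c['t']); s=p[:2]/p[2]; s=s*(1+c['k1']*(s@s))
    return s*[c['fx'],c['fy']]+[c['cx'],c['cy']]
def crop(c,u0,v0,u1,v1,k,name): cv2.imwrite(f'pics/{name}.png',cv2.resize(c['color'][v0:v1,u0:u1],None,fx=k,fy=k,interpolation=cv2.INTER_CUBIC))
E
python3 - <<'E'
from h import *
np.set_printoptions(precision=3,suppress=True)
for n in('top','scene'):
    c=snap(n,n+'0'); print(n,c['fx'],c['k1'],ray(c,c['cx'],c['cy']))
s=bot.sense();print(s['tcp_pos'],s['eef_rot'],s['force'],s['grip_width'],s['t'],bot.grip_depth)
E
```

```text
top 441.82638351302387 0.0042334147640439995 (array([ 408.126,   -5.976, 1150.749]), array([ 0.062,  0.004, -0.998]))
scene 569.5305491376839 -0.07956922524862803 (array([1337.695,  -87.872, 1085.121]), array([-0.644,  0.072, -0.762]))
[141.039 608.528 213.383] [-1.571  0.001  1.343] [-0.457 -0.111  0.489] 0.9986173035472602 0.1 18.8
```

View pics/top0.png

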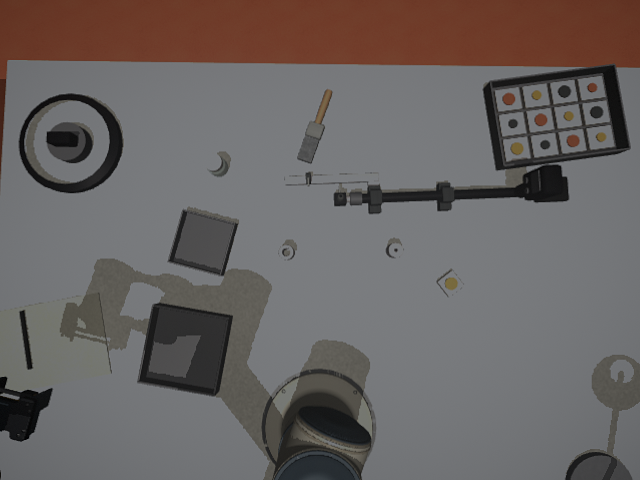

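View pics/scene0.png

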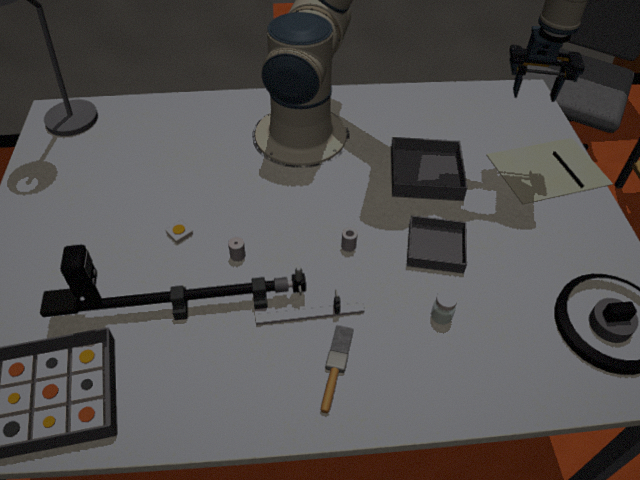

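The top view shows the wide-bore sleeve near (288,250), the narrow one near (395,249), the small tray at (204,241), the end block at (340,198) and the pointer at (309,178). I'll enlarge these areas next.

```bash
python3 - <<'E'
from h import *
c=load('top0'); s=load('scene0')
a=cv2.resize(c['color'][160:270,270:430],None,fx=5,fy=5,interpolation=cv2.INTER_CUBIC)
cv2.imwrite('pics/c1.png',cv2.convertScaleAbs(a,alpha=1.3))
a=cv2.resize(s['color'][220:330,220:380],None,fx=5,fy=5,interpolation=cv2.INTER_CUBIC)
cv2.imwrite('pics/c2.png',cv2.convertScaleAbs(a,alpha=1.3))
E
```

```text
(no output)
```

View pics/c1.png

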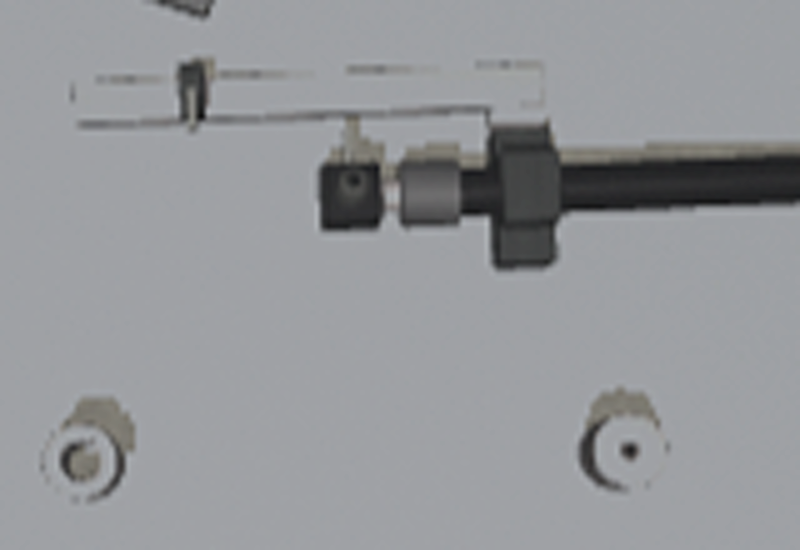

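View pics/c2.png

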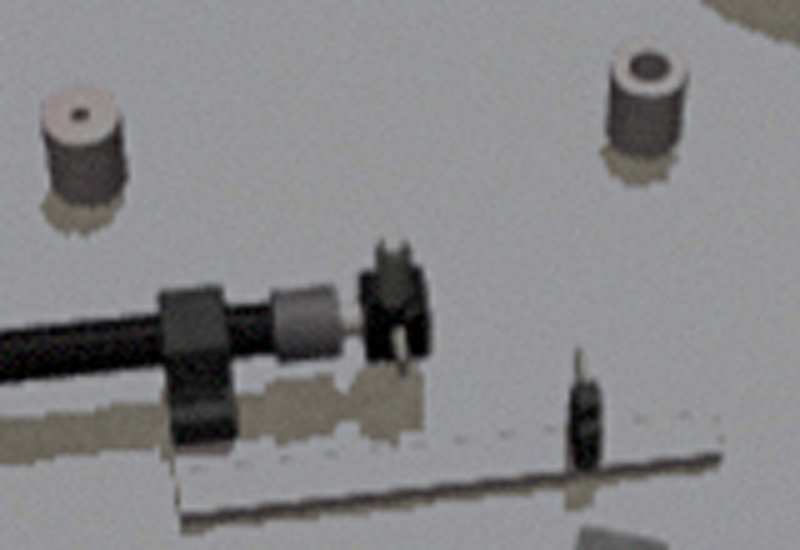

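```bash
python3 - <<'E'
from h import *
np.set_printoptions(precision=1,suppress=True)
T=load('top0');S=load('scene0')
t=lambda U,V,z:at(T,270+(U+.5)/5-.5,160+(V+.5)/5-.5,z)
s=lambda U,V,z:at(S,220+(U+.5)/5-.5,220+(V+.5)/5-.5,z)
P=lambda n,*a:print(n,*a)
P('wide',t(83,461,50),s(649,67,50)); P('narrow',t(630,451,50),s(80,114,50))
P('pintip',t(352,180,98),s(393,243,98)); P('block',t(351,196.5,62))
P('fin',t(352,117,56),s(401,334,56)); P('ptr',t(193,128,56),s(578,350,56))
a=t(430,193,57);b=at(T,530,192,57);P('tube',a,b,np.degrees(np.arctan2(*(a-b)[:2])))
a=t(72,126,12);b=t(487,108,12);P('rail edge',a,b,np.degrees(np.arctan2(*(a-b)[:2])))
a=s(183,515,12);b=s(720,458,12);P('rail scene',a,b,np.degrees(np.arctan2(*(b-a)[:2])))
k=[at(T,u,v,35) for u,v in((184,209),(238,218),(224,274),(169,262))];P('tray',np.mean(k,0),*k)
E
```

```text
wide [441.   86.4  50. ] [443.   87.5  50. ]
narrow [ 449.4 -186.    50. ] [ 451.5 -186.3   50. ]
pintip [576.1 -44.4  98. ] [577.4 -45.4  98. ]
block [573.6 -45.3  62. ]
fin [614.6 -45.6  56. ] [596.2 -43.5  56. ]
ptr [608.   33.8  56. ] [611.2  33.9  56. ]
tube [576.6 -84.9  57. ] [ 597.4 -518.8   57. ] -2.7419989543610455
rail edge [616.4  98.4  12. ] [ 628.4 -117.4   12. ] -3.2024131688108
rail scene [ 655.  -144.5   12. ] [644.4  96.2  12. ] -2.5142439519310638
tray [467.  296.8  35. ] [546.9 349.4  35. ] [525.6 211.6  35. ] [383.5 243.4  35. ] [411.9 383.   35. ]
```

```bash
cat >> h.py <<'E'
from scipy.spatial.transform import Rotation as Ro
def go(*ps, yaw=None):
    s=bot.sense(); R=Ro.from_euler('xyz',s['eef_rot']); p=np.array(s['tcp_pos'])
    print('t',round(s['t'],2),'tcp',p.round(1),'rot',np.degrees(s['eef_rot']).round(2),'F',np.round(s['force'],1),'w',round(s['grip_width'],3))
    for q in ps: print(q,'->cm',(R.inv().apply(np.array(q)-p)/10).round(2))
    if yaw is not None: print('turn',np.degrees((R.inv()*Ro.from_euler('xyz',[-90,0,yaw],degrees=True)).as_rotvec()).round(2))
E
python3 -c "
from h import *
go([450,300,190],yaw=92.8)"
```

```text
t 0.1 tcp [141.  608.5 213.4] rot [-8.999e+01  6.000e-02  7.695e+01] F [-0.5 -0.1  0.5] w 0.999
[450, 300, 190] ->cm [-23.08   2.36 -37.07]
turn [ -0.02 -15.85  -0.06]
```

```bash
python3 -m handwheel '[[[-23.08,2.36,-37.07,0,-15.85,0,-1],[-23.08,2.36,-37.07,0,-15.85,0,-1],[-23.08,2.36,-37.07,0,-15.85,0,-1],[-23.08,2.36,-37.07,0,-15.85,0,-1],[-23.08,2.36,-37.07,0,-15.85,0,-1],[-23.08,2.36,-37.07,0,-15.85,0,-1],[-23.08,2.36,-37.07,0,-15.85,0,-1],[-23.08,2.36,-37.07,0,-15.85,0,-1],[-23.08,2.36,-37.07,0,-15.85,0,-1],[-23.08,2.36,-37.07,0,-15.85,0,-1]]]'
python3 -c "
from h import *
go([450.5,-186,120],yaw=92.8)"
```

```text
t: 0.93
tcp_pos: [432.6, 317.1, 191.5]
eef_rot: [-1.571, 0.0, 1.62]
force: [1.2, 1.2, -0.4]
grip_width: 0.998
t 0.93 tcp [432.6 317.1 191.5] rot [-89.99   0.    92.8 ] F [ 1.2  1.2 -0.4] w 0.998
[450.5, -186, 120] ->cm [-50.34   7.16   0.66]
turn [-0.01  0.   -0.  ]
```

```bash
python3 -m handwheel '[[[-50,6,0.6,0,0,0,-1],[-50,6,0.6,0,0,0,-1],[-50,6,0.6,0,0,0,-1],[-50,6,0.6,0,0,0,-1],[-50,6,0.6,0,0,0,-1],[-50,6,0.6,0,0,0,-1],[-50,6,0.6,0,0,0,-1],[-50,6,0.6,0,0,0,-1],[-50,6,0.6,0,0,0,-1],[-50,6,0.6,0,0,0,-1]]]'
python3 -c "
from h import *
go([450.5,-186,120],[450.5,-186,18],yaw=92.8)"
```

```text
t: 1.77
tcp_pos: [446.3, -96.6, 141.9]
eef_rot: [-1.571, -0.0, 1.62]
force: [1.1, 0.5, -0.6]
grip_width: 0.998
t 1.77 tcp [446.3 -96.6 141.9] rot [-90.   -0.   92.8] F [ 1.1  0.5 -0.6] w 0.998
[450.5, -186, 120] ->cm [-8.95  2.18  0.02]
[450.5, -186, 18] ->cm [-8.95 12.38  0.02]
turn [-0. -0.  0.]
```

```bash
python3 -m handwheel '[[[-8,2,0,0,0,0,-1],[-8,2,0,0,0,0,-1],[-8,2,0,0,0,0,-1],[-8,2,0,0,0,0,-1],[-8,2,0,0,0,0,-1],[-8,2,0,0,0,0,-1],[-8,2,0,0,0,0,-1],[-8,2,0,0,0,0,-1],[-8,2,0,0,0,0,-1],[-8,2,0,0,0,0,-1]]]'
python3 -c "
from h import *
go([450.5,-186,18],yaw=92.8)"
```

```text
t: 2.6
tcp_pos: [450.8, -173.9, 122.3]
eef_rot: [-1.571, 0.0, 1.621]
force: [0.6, -0.1, -0.5]
grip_width: 1.0
t 2.6 tcp [ 450.8 -173.9  122.3] rot [-9.001e+01  1.000e-02  9.285e+01] F [ 0.6 -0.1 -0.5] w 1.0
[450.5, -186, 18] ->cm [-1.2  10.43  0.09]
turn [ 0.01  0.05 -0.01]
```

```bash
python3 -m handwheel '[[[-1.2,3,0.09,0,0,0,-1],[-1.2,6,0.09,0,0,0,-1],[-1.2,8,0.09,0,0,0,-1],[-1.2,9.5,0.09,0,0,0,-1],[-1.2,10.4,0.09,0,0,0,-1],[-1.2,10.4,0.09,0,0,0,-1],[-1.2,10.4,0.09,0,0,0,1],[-1.2,10.4,0.09,0,0,0,1],[-1.2,10.4,0.09,0,0,0,1],[-1.2,10.4,0.09,0,0,0,1]]]'
python3 -m handwheel '[[[0,0,0,0,0,0,1],[0,0,0,0,0,0,1],[0,0,0,0,0,0,1],[0,0,0,0,0,0,1],[0,0,0,0,0,0,1],[0,0,0,0,0,0,1],[0,0,0,0,0,0,1],[0,0,0,0,0,0,1],[0,-1,0,0,0,0,1],[0,-3,0,0,0,0,1]]]'
python3 -c "
from h import *
go([465,150,140],[467,297,120],[467,297,24],yaw=92.8)"
```

```text
t: 3.43
tcp_pos: [450.9, -186.7, 18.9]
eef_rot: [-1.572, 0.001, 1.62]
force: [0.6, -0.1, -0.2]
grip_width: 0.738
t: 4.27
tcp_pos: [449.2, -185.8, 47.3]
eef_rot: [-1.568, -0.002, 1.62]
force: [0.5, -0.4, -1.6]
grip_width: 0.409
t 4.27 tcp [ 449.2 -185.8   47.3] rot [-89.82  -0.11  92.8 ] F [ 0.5 -0.4 -1.6] w 0.409
[465, 150, 140] ->cm [33.49 -9.21 -3.19]
[467, 297, 120] ->cm [48.15 -7.19 -4.11]
[467, 297, 24] ->cm [48.14  2.41 -4.14]
turn [-0.18 -0.    0.11]
```

```bash
python3 -m handwheel '[[[0,-4,0,0,0,0,1],[3,-7,-0.5,0,0,0,1],[8,-8,-1,0,0,0,1],[12,-8,-2,0,0,0,1],[16,-8,-3,0,0,0,1],[20,-8,-4,0,0,0,1],[24,-8,-4,0,0,0,1],[28,-8,-4,0,0,0,1],[32,-8,-4,0,0,0,1],[36,-8,-4,0,0,0,1]]]'
python3 -m handwheel '[[[4,0,0,0,0,0,1],[8,0,0,0,0,0,1],[11,0,0,0,0,0,1],[12,0,0,0,0,0,1],[12,0,0,0,0,0,1],[12,2,0,0,0,0,1],[12,4,0,0,0,0,1],[12,5,0,0,0,0,1],[12,5,0,0,0,0,1],[12,5,0,0,0,0,1]]]'
python3 -c "
from h import *
go([467,297,25],yaw=92.8)"
```

```text
t: 5.1
tcp_pos: [472.1, 175.1, 128.7]
eef_rot: [-1.571, 0.0, 1.62]
force: [1.8, -0.7, -1.8]
grip_width: 0.411
t: 5.93
tcp_pos: [466.9, 292.1, 78.3]
eef_rot: [-1.57, 0.001, 1.619]
force: [0.4, -0.5, -1.5]
grip_width: 0.409
t 5.93 tcp [466.9 292.1  78.3] rot [-8.994e+01  3.000e-02  9.276e+01] F [ 0.4 -0.5 -1.5] w 0.409
[467, 297, 25] ->cm [ 0.49  5.33 -0.04]
turn [-0.06 -0.04 -0.03]
```

```bash
python3 -m handwheel '[[[0.4,2,0,0,0,0,1],[0.4,4,0,0,0,0,1],[0.4,4.8,0,0,0,0,1],[0.4,5.3,0,0,0,0,1],[0.4,5.3,0,0,0,0,1],[0.4,5.3,0,0,0,0,1],[0.4,5.3,0,0,0,0,-0.1],[0.4,5.3,0,0,0,0,-0.1],[0.4,5.3,0,0,0,0,-0.1],[0.4,5.3,0,0,0,0,-0.1]]]'
python3 -m handwheel '[[[0,0,0,0,0,0,-0.1],[0,0,0,0,0,0,-0.1],[0,-2,0,0,0,0,-0.1],[0,-5,0,0,0,0,-0.1],[0,-9,0,0,0,0,-0.1],[-4,-10,0,0,0,0,-1],[-8,-10,1,0,0,0,-1],[-12,-10,2,0,0,0,-1],[-16,-10,2,0,0,0,-1],[-19,-10,2,0,0,0,-1]]]'
python3 -c "
from h import *
go([442,87,120],[442,87,18],yaw=92.8)"
```

```text
t: 6.77
tcp_pos: [467.1, 297.1, 25.6]
eef_rot: [-1.572, -0.0, 1.62]
force: [-0.4, -0.1, 0.2]
grip_width: 0.548
t: 7.6
tcp_pos: [455.2, 103.8, 125.4]
eef_rot: [-1.571, 0.0, 1.62]
force: [1.7, 0.3, 0.4]
grip_width: 0.887
t 7.6 tcp [455.2 103.8 125.4] rot [-8.999e+01  2.000e-02  9.280e+01] F [1.7 0.3 0.4] w 0.887
[442, 87, 120] ->cm [-1.62  0.54  1.4 ]
[442, 87, 18] ->cm [-1.61 10.74  1.4 ]
turn [-0.01 -0.   -0.02]
```

```bash
python3 -m handwheel '[[[-1.3,0.5,1.4,0,0,0,-1],[-1.3,0.5,1.4,0,0,0,-1],[-1.3,0.5,1.4,0,0,0,-1],[-1.3,0.5,1.4,0,0,0,-1],[-1.3,3,1.4,0,0,0,-1],[-1.3,6,1.4,0,0,0,-1],[-1.3,8,1.4,0,0,0,-1],[-1.3,8.5,1.4,0,0,0,-1],[-1.3,8.5,1.4,0,0,0,-1],[-1.3,8.5,1.4,0,0,0,-1]]]'
python3 -c "
from h import *
go([442.2,87,18],yaw=92.8)
T=snap('top','top1'); a=crop(T,150,160,310,280,5,'c3')"
```

```text
t: 8.43
tcp_pos: [443.2, 93.0, 40.6]
eef_rot: [-1.571, -0.0, 1.62]
force: [-0.8, 0.2, 0.8]
grip_width: 1.0
t 8.43 tcp [443.2  93.   40.6] rot [-90.01  -0.    92.84] F [-0.8  0.2  0.8] w 1.0
[442.2, 87, 18] ->cm [-0.6   2.26  0.13]
turn [0.01 0.04 0.  ]
```

View pics/c3.png

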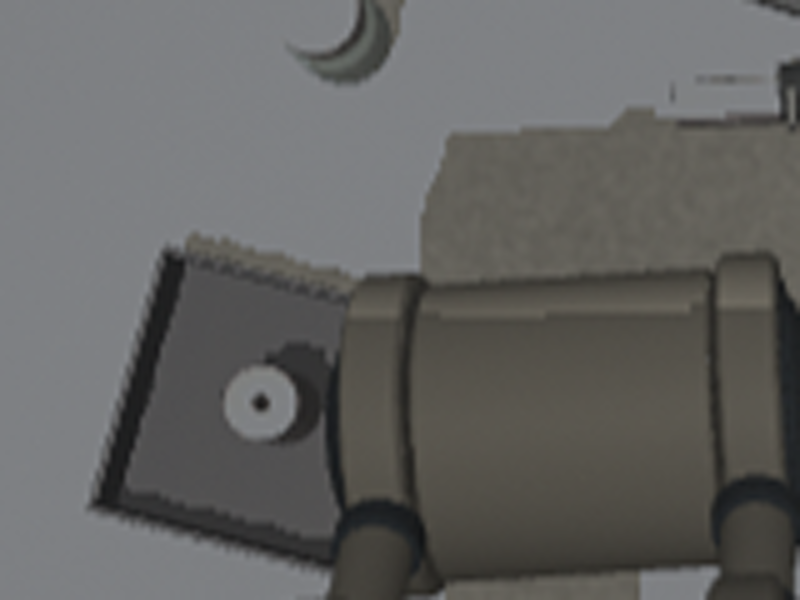

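The narrow sleeve stands upright in the small tray, with its bore at crop (261,402). Next I grasp the wide sleeve.

```bash
python3 -c "
from h import *
T=load('top1'); print(at(T,150+261.5/5-.5,160+402.5/5-.5,55))"
python3 -m handwheel '[[[-0.5,1,0.15,0,0,0,-1],[-0.5,1.8,0.15,0,0,0,-1],[-0.5,2.25,0.15,0,0,0,-1],[-0.5,2.25,0.15,0,0,0,-1],[-0.5,2.25,0.15,0,0,0,1],[-0.5,2.25,0.15,0,0,0,1],[-0.5,2.25,0.15,0,0,0,1],[-0.5,2.25,0.15,0,0,0,1],[-0.5,2.25,0.15,0,0,0,1],[-0.5,2.25,0.15,0,0,0,1]]]'
python3 -m handwheel '[[[0,0,0,0,0,0,1],[0,0,0,0,0,0,1],[0,0,0,0,0,0,1],[0,0,0,0,0,0,1],[0,0,0,0,0,0,1],[0,-2,0,0,0,0,1],[0,-5,0,0,0,0,1],[0,-9,0,0,0,0,1],[0,-12,0,0,0,0,1],[0,-12,0,0,0,0,1]]]'
python3 -c "
from h import *
go([576,-45,135],yaw=92.8)"
```

```text
[467.48586909 296.33389384  55.        ]
t: 9.32
tcp_pos: [441.6, 87.5, 17.7]
eef_rot: [-1.571, 0.0, 1.62]
force: [0.5, -1.4, -0.5]
grip_width: 0.595
t: 10.15
tcp_pos: [443.9, 87.7, 142.4]
eef_rot: [-1.578, -0.0, 1.62]
force: [2.2, 0.1, -0.1]
grip_width: 0.398
t 10.15 tcp [443.9  87.7 142.4] rot [-90.42  -0.    92.81] F [ 2.2  0.1 -0.1] w 0.398
[576, -45, 135] ->cm [-13.9    0.83 -12.54]
turn [0.42 0.01 0.  ]
```

```bash
python3 -m handwheel '[[[-3,0,-2.5,0,0,0,1],[-6,0,-5,0,0,0,1],[-9,0,-8,0,0,0,1],[-12,0,-11,0,0,0,1],[-13.8,0,-12.6,0,0,0,1],[-13.8,0,-12.6,0,0,0,1],[-13.8,0,-12.6,0,0,0,1],[-13.8,0,-12.6,0,0,0,1],[-13.8,0,-12.6,0,0,0,1],[-13.8,0,-12.6,0,0,0,1]]]'
python3 -c "
from h import *
go([576.8,-44.8,128],yaw=92.8)
S=snap('scene','scene1'); crop(S,230,190,390,310,5,'c4')"
```

```text
t: 10.98
tcp_pos: [573.3, -43.4, 137.6]
eef_rot: [-1.57, -0.0, 1.621]
force: [-0.8, -0.5, -0.8]
grip_width: 0.401
t 10.98 tcp [573.3 -43.4 137.6] rot [-8.997e+01 -1.000e-02  9.285e+01] F [-0.8 -0.5 -0.8] w 0.401
[576.8, -44.8, 128] ->cm [-0.15  0.96 -0.34]
turn [-0.03  0.05  0.01]
```

View pics/c4.png

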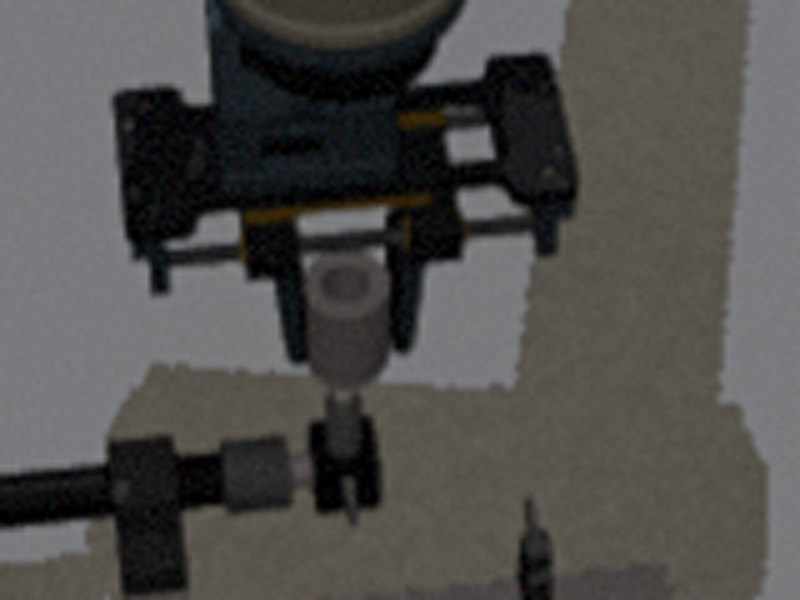

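The wide sleeve is held upright above the pin: its top centre is at crop (346,282) and the pin tip at about (344,394).

```bash
python3 -c "
from h import *
S=load('scene1'); f=lambda U,V,z:at(S,230+(U+.5)/5-.5,190+(V+.5)/5-.5,z).round(1)
print('sleeve',f(346.5,282,169.9),'pin',f(344,394,98)); print('ptr',f(529.5,497,56))"
```

```text
sleeve [574.4 -42.9 169.9] pin [578. -45.  98.]
ptr [609.6  34.8  56. ]
```

```bash
python3 -m handwheel '[[[-0.2,0,-0.34,0,0,0,1],[-0.2,0,-0.34,0,0,0,1],[-0.2,0.7,-0.34,0,0,0,1],[-0.2,1.3,-0.34,0,0,0,1],[-0.2,1.9,-0.34,0,0,0,1],[-0.2,2.2,-0.34,0,0,0,1],[-0.2,2.5,-0.34,0,0,0,1],[-0.2,2.8,-0.34,0,0,0,1],[-0.2,3,-0.34,0,0,0,1],[-0.2,3,-0.34,0,0,0,1]]]'
python3 -c "
from h import *
go([576.8,-45.2,80],yaw=92.8); print(bot.sense()['wrist_torque'])"
```

```text
t: 11.87
tcp_pos: [577.4, -46.0, 107.2]
eef_rot: [-1.57, -0.0, 1.62]
force: [-0.6, -0.8, -0.9]
grip_width: 0.397
t 11.87 tcp [577.4 -46.  107.2] rot [-8.997e+01 -1.000e-02  9.280e+01] F [-0.6 -0.8 -0.9] w 0.397
[576.8, -45.2, 80] ->cm [0.09 2.72 0.05]
turn [-0.03 -0.    0.01]
[ 0.01287705 -0.00100749 -0.01757811]
```

Bottom of the sleeve is past the pin tip (z≈89) with no contact force. Next I lower it to the block.

```bash
python3 -m handwheel '[[[0.04,0.5,0.02,0,0,0,1],[0.04,1,0.02,0,0,0,1],[0.04,1.4,0.02,0,0,0,1],[0.04,1.8,0.02,0,0,0,1],[0.04,2.1,0.02,0,0,0,1],[0.04,2.3,0.02,0,0,0,1],[0.04,2.5,0.02,0,0,0,1],[0.04,2.6,0.02,0,0,0,1],[0.04,2.65,0.02,0,0,0,1],[0.04,2.65,0.02,0,0,0,1]]]'
python3 -c "
from h import *
go([576.8,-45.2,79.7],yaw=92.8); print(bot.sense()['wrist_torque'])"
```

```text
t: 12.7
tcp_pos: [577.3, -45.7, 81.1]
eef_rot: [-1.571, -0.0, 1.62]
force: [-0.8, 0.3, -1.1]
grip_width: 0.399
t 12.7 tcp [577.3 -45.7  81.1] rot [-90.   -0.   92.8] F [-0.8  0.3 -1.1] w 0.399
[576.8, -45.2, 79.7] ->cm [0.05 0.14 0.05]
turn [-0. -0.  0.]
[ 0.03388614 -0.012588    0.02215275]
```

```bash
python3 -m handwheel '[[[0,0.1,0,0,0,0,1],[0,0.15,0,0,0,0,1],[0,0.2,0,0,0,0,1],[0,0.2,0,0,0,0,1],[0,0.2,0,0,0,0,1],[0,0.2,0,0,0,0,1],[0,0.2,0,0,0,0,1],[0,0.2,0,0,0,0,1],[0,0.2,0,0,0,0,1],[0,0.2,0,0,0,0,1]]]'
python3 -m handwheel '[[[0,0,0,0,0,0,-0.1],[0,0,0,0,0,0,-0.1],[0,0,0,0,0,0,-0.1],[0,0,0,0,0,0,-0.1],[0,0,0,0,0,0,-0.1],[0,-0.3,0,0,0,0,-0.1],[0,-0.3,0,0,0,0,-0.1],[0,-0.3,0,0,0,0,-0.1],[0,-0.3,0,0,0,0,-0.1],[0,-0.3,0,0,0,0,-0.1]]]'
python3 -c "
from h import *
go()
S=snap('scene','scene2'); crop(S,230,190,390,310,5,'c5')"
```

```text
t: 13.53
tcp_pos: [577.5, -45.7, 79.6]
eef_rot: [-1.571, 0.0, 1.62]
force: [-1.5, 0.4, 7.3]
grip_width: 0.396
t: 14.37
tcp_pos: [577.3, -45.7, 82.1]
eef_rot: [-1.571, 0.0, 1.62]
force: [0.3, 0.3, 0.0]
grip_width: 0.551
t 14.37 tcp [577.3 -45.7  82.1] rot [-90.    0.   92.8] F [0.3 0.3 0. ] w 0.551
```

View pics/c5.png

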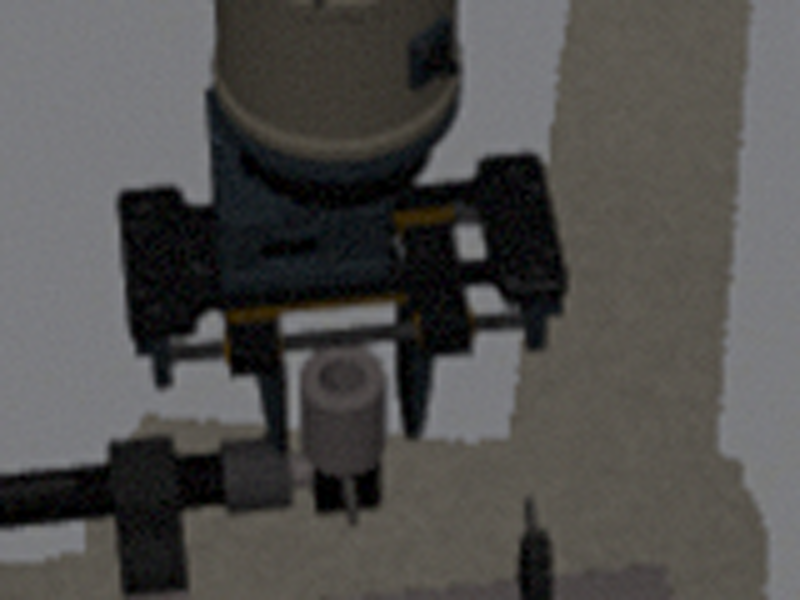

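Sleeve is seated: contact came at TCP z 79.6, the expected height, and the picture shows it sitting on the block at crop (343,470). Now I regrip and pull.

```bash
python3 -m handwheel '[[[0,0.2,0,0,0,0,-0.1],[0,0.2,0,0,0,0,1],[0,0.2,0,0,0,0,1],[0,0.2,0,0,0,0,1],[0,0.2,0,0,0,0,1],[0,0.2,0,0,0,0,1],[0,0.2,0,0,0,0,1],[0,0.2,0,0,0,0,1],[0,0.2,0,0,0,0,1],[0,0.2,0,0,0,0,1]]]'
python3 -m handwheel '[[[0.5,0,0,0,0,0,1],[1.3,0,0,0,0,0,1],[2.2,0,0,0,0,0,1],[3.1,0,0,0,0,0,1],[4,0,0,0,0,0,1],[4.9,0,0,0,0,0,1],[5.8,0,0,0,0,0,1],[6.4,0,0,0,0,0,1],[6.8,0,0,0,0,0,1],[6.8,0,0,0,0,0,1]]]'
python3 -m handwheel '[[[0.3,0,0,0,0,0,1],[0.5,0,0,0,0,0,1],[0.5,0,0,0,0,0,1],[0.5,0,0,0,0,0,1],[0.5,0,0,0,0,0,1],[0.5,0,0,0,0,0,1],[0.5,0,0,0,0,0,1],[0.5,0,0,0,0,0,1],[0.5,0,0,0,0,0,1],[0.5,0,0,0,0,0,1]]]'
python3 -c "
from h import *
go()
S=snap('scene','scene3')
a=np.mean([eyes.camera('scene')['color'].astype(float) for _ in range(6)],0)
a=cv2.resize(a[250:320,295:375].astype(np.uint8),None,fx=9,fy=8.5,interpolation=cv2.INTER_CUBIC) if 0 else cv2.resize(a[260:325,310:390].astype(np.uint8),None,fx=9,fy=9,interpolation=cv2.INTER_CUBIC)
cv2.imwrite('pics/c6.png',cv2.convertScaleAbs(a,alpha=1.8))"
```

```text
t: 15.25
tcp_pos: [577.4, -45.7, 80.1]
eef_rot: [-1.571, -0.0, 1.62]
force: [-0.6, -0.1, -2.0]
grip_width: 0.399
t: 16.08
tcp_pos: [573.8, 23.6, 80.1]
eef_rot: [-1.571, 0.0, 1.621]
force: [-0.2, -7.2, -1.1]
grip_width: 0.396
t: 16.92
tcp_pos: [573.6, 27.8, 80.1]
eef_rot: [-1.571, 0.001, 1.62]
force: [-0.7, -7.1, -0.7]
grip_width: 0.396
t 16.92 tcp [573.6  27.8  80.1] rot [-8.999e+01  3.000e-02  9.284e+01] F [-0.7 -7.1 -0.7] w 0.396
```

View pics/c6.png

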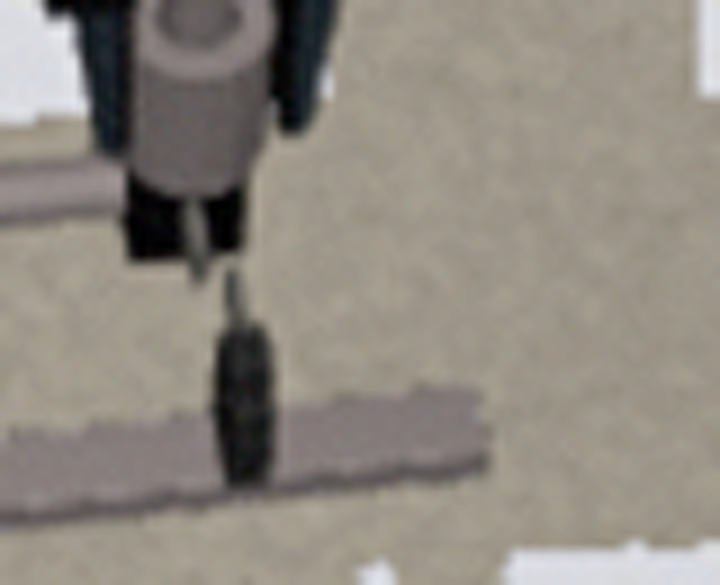

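```bash
python3 -c "
from h import *
S=load('scene3'); f=lambda U,V,z:at(S,310+(U+.5)/9-.5,260+(V+.5)/9-.5,z)
g=lambda X:((proj(S,X)-[310,260]+.5)*9-.5).round(0)
p=f(234,270,56);print('ptr',p)
y=np.radians(92.8);Y=np.array([np.cos(y),np.sin(y),0]);X=np.array([Y[1],-Y[0],0])
for d in(0,-5,-10): 
  q=p+d*Y-3*X; print(d,'finend',g(q),'bottom-14',g(q-[0,0,14]),'root',g(q-18*X),'bot30', g(q-[0,0,30]))
for U,V in((198,245),(198,250),(199,255),(199,260)):
  q=f(U,V,56)-p; print(U,V,'along',q@Y,'across',q@X)
"
```

```text
ptr [611.10917124  34.74454972  56.        ]
0 finend [232. 260.] bottom-14 [230. 293.] root [221. 202.] bot30 [227. 330.]
-5 finend [212. 262.] bottom-14 [210. 295.] root [201. 204.] bot30 [208. 332.]
-10 finend [192. 264.] bottom-14 [190. 297.] root [181. 206.] bot30 [188. 334.]
198 245 along -7.618010863199809 across -8.621406269251082
198 250 along -7.8534942388074285 across -7.121509161665772
199 255 along -7.843877575189646 across -5.592058381040438
199 260 along -8.07882700039853 across -4.096718749034739
```

Fin end is at crop column ≈199 and the blade at ≈234, so about 8 mm remain.

```bash
python3 -m handwheel '[[[0.3,0,0,0,0,0,1],[0.6,0,0,0,0,0,1],[0.75,0,0,0,0,0,1],[0.75,0,0,0,0,0,1],[0.75,0,0,0,0,0,1],[0.75,0,0,0,0,0,1],[0.75,0,0,0,0,0,1],[0.75,0,0,0,0,0,1],[0.75,0,0,0,0,0,1],[0.75,0,0,0,0,0,1]]]'
python3 -c "
from h import *
go()
S=snap('scene','scene4')
a=np.mean([eyes.camera('scene')['color'].astype(float) for _ in range(8)],0)
np.save('pics/a4.npy',a)
a=cv2.resize(a[272:312,318:358].astype(np.uint8),None,fx=15,fy=15,interpolation=cv2.INTER_CUBIC)
cv2.imwrite('pics/c7.png',cv2.convertScaleAbs(a,alpha=1.8))"
```

```text
t: 18.1
tcp_pos: [573.2, 35.2, 80.1]
eef_rot: [-1.571, 0.001, 1.62]
force: [0.1, -7.4, -1.5]
grip_width: 0.4
t 18.1 tcp [573.2  35.2  80.1] rot [-8.999e+01  4.000e-02  9.284e+01] F [ 0.1 -7.4 -1.5] w 0.4
```

View pics/c7.png

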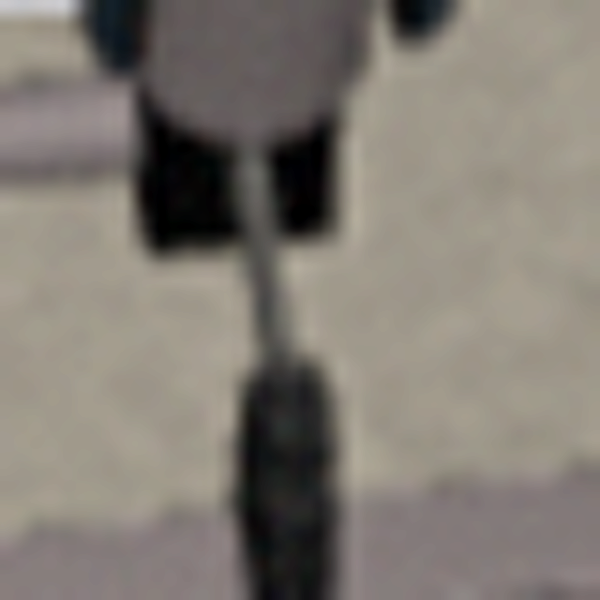

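```bash
python3 -c "
from h import *
S=load('scene4');a=np.load('pics/a4.npy').mean(2)
y=np.radians(92.8);Y=np.array([np.cos(y),np.sin(y),0]);X=np.array([Y[1],-Y[0],0])
p=at(S,310+234.5/9-.5,260+270.5/9-.5,56)
for k in(-21,-15,-9,-3,0,6,12): print(k,'d0',proj(S,p+k*X).round(2),'d-2',proj(S,p+k*X-2*Y).round(2))
for r in range(281,297): print(r,a[r,329:344].round(0).astype(int))
"
```

```text
-21 d0 [334.06 281.96] d-2 [333.18 282.05]
-15 d0 [334.48 284.11] d-2 [333.6  284.21]
-9 d0 [334.91 286.28] d-2 [334.02 286.38]
-3 d0 [335.34 288.46] d-2 [334.45 288.56]
0 d0 [335.56 289.56] d-2 [334.66 289.65]
6 d0 [335.99 291.75] d-2 [335.09 291.85]
12 d0 [336.42 293.97] d-2 [335.53 294.06]
281 [ 4  4 16 27 37 49 44 28 17  8  4 47 88 85 83]
282 [ 1  3  3  9 23 48 39  7  2  2  5 48 89 85 84]
283 [ 5  2  4  5 27 54 50 10  3  3  7 50 89 88 84]
284 [ 4  4  4  3 25 49 51 14  4  2 11 51 88 87 84]
285 [ 4  6  2  5 21 47 50 22  6  1 11 52 88 88 85]
286 [ 3  2  4  3 14 41 49 26  1  1 15 53 91 88 84]
287 [ 2  4  5  5 12 34 48 36 19 23 38 64 90 87 83]
288 [23 33 31 35 45 42 47 57 66 68 73 80 88 85 83]
289 [67 72 73 73 73 55 45 65 89 89 87 86 87 84 84]
290 [87 88 90 89 83 62 43 63 87 89 86 84 85 85 84]
291 [84 85 86 88 86 73 43 58 80 86 84 84 84 84 83]
292 [83 83 84 86 88 76 41 55 74 87 86 84 82 82 83]
293 [86 85 85 86 86 78 43 54 72 88 86 83 83 83 85]
294 [86 85 87 87 89 80 49 51 68 88 87 85 85 85 84]
295 [86 87 88 90 89 83 54 42 57 72 80 86 84 84 85]
296 [85 87 88 88 86 73 44 33 40 40 63 88 88 84 85]
```

```bash
cat > fit.py <<'E'
from h import *
from scipy.optimize import least_squares
S=load('scene4');a=np.load('pics/a4.npy').mean(2)
y=np.radians(92.8);Y=np.array([np.cos(y),np.sin(y),0]);X=np.array([Y[1],-Y[0],0]);Z=np.array([0,0,1.])
p=at(S,310+234.5/9-.5,260+270.5/9-.5,56); K=16; u0,v0,W,H=328,278,18,22
def poly(im,pts,b):
    q=np.array([((proj(S,P)-[u0,v0]+.5)*K-.5)*16 for P in pts]).round().astype(np.int32); cv2.fillPoly(im,[q],float(b),shift=4)
def bar(im,k0,k1,yc,Bt,Bs,h,Be=None):
    f=lambda k,e,z:p+k*X+(yc+e)*Y+z*Z
    poly(im,[f(k0,-2,0),f(k1,-2,0),f(k1,-2,-h),f(k0,-2,-h)],Bs)
    if Be is not None: poly(im,[f(k1,-2,0),f(k1,2,0),f(k1,2,-h),f(k1,-2,-h)],Be)
    poly(im,[f(k0,-2,0),f(k1,-2,0),f(k1,2,0),f(k0,2,0)],Bt)
def model(x):
    yf,yb,Bt,Bs,Be,h,sg,Btb,Bsb=x; out=[]
    for bg,which in((3,0),(86,1)):
        im=np.full((H*K,W*K),float(bg),np.float32)
        bar(im,0,20,yb,Btb,Bsb,h); bar(im,-21,-3,yf,Bt,Bs,h,Be)
        im=cv2.GaussianBlur(im,(0,0),sg*K); out.append(cv2.resize(im,(W,H),interpolation=cv2.INTER_AREA))
    return out
def res(x):
    m=model(x); A=a[v0:v0+H,u0:u0+W]
    return np.r_[(m[0]-A)[283-v0:287-v0,333-u0:338-u0].ravel(),(m[1]-A)[290-v0:294-v0,332-u0:341-u0].ravel()]
for h in(6,9,12):
  for B in(45,65):
    best=least_squares(res,[0,0,B,20,45,h,.5,B,20],diff_step=.03,x_scale=[1,1,20,20,20,5,.2,20,20],bounds=([-5,-5,0,0,0,4,.2,0,0],[5,5,120,120,120,16,1,120,120]))
    print(best.cost.round(0),best.x.round(2),'d',(best.x[0]-best.x[1]).round(2))
E
python3 fit.py
```

```text
302.0 [ 0.   -0.   60.91 30.29 44.36  9.58  0.48 60.61  4.39] d 0.0
313.0 [ 0.   -0.47 60.5  31.29 44.19  9.1   0.47 52.75 21.19] d 0.47
301.0 [ 0.   -0.25 60.7  30.78 44.05  9.34  0.47 57.1   4.11] d 0.25
302.0 [ 0.   -0.31 60.21 31.34 43.96  9.28  0.46 55.11 16.36] d 0.31
300.0 [ 0.   -0.36 60.28 31.22 44.07  9.28  0.46 54.65 16.94] d 0.36
293.0 [ 0.   -0.18 60.45 30.99 44.2   9.34  0.46 57.42 10.62] d 0.18
```

```bash
sed -i 's/yf,yb,Bt,Bs,Be,h,sg,Btb,Bsb=x;/yf,yb,Bt,Bs,Be,h,sg,Btb,Bsb=x; yf-=10; yb-=10;/; s/\[0,0,B,20/[10+h\/5-1.5,10,B,20/; s/diff_step=.03/diff_step=.02/; s/(\[-5,-5,/([5,5,/; s/,\[5,5,120,/,[15,15,120,/' fit.py; python3 fit.py
```

```text
308.0 [10.13  9.49 59.22 45.   40.05  6.95  0.47 52.43  0.75] d 0.64
290.0 [10.14  9.81 59.26 35.26 44.13  9.72  0.45 56.97 11.92] d 0.32
285.0 [10.15  9.91 59.75 33.84 45.78 10.33  0.46 59.79  5.4 ] d 0.24
304.0 [10.13  9.67 59.73 36.57 44.52 10.19  0.46 57.1  12.64] d 0.46
299.0 [10.13  9.5  58.76 36.64 44.81 10.31  0.43 52.74 27.78] d 0.63
291.0 [10.15  9.92 58.7  36.74 45.08 10.24  0.44 59.25 16.03] d 0.23
```

The model fit puts the fin about 0.3 mm past the pointer. I'll back off slightly, let it settle and check the whole scene.

```bash
python3 -m handwheel '[[[-0.03,0,0,0,0,0,1],[-0.03,0,0,0,0,0,1],[-0.03,0,0,0,0,0,1],[-0.03,0,0,0,0,0,1],[-0.03,0,0,0,0,0,1],[-0.03,0,0,0,0,0,1],[-0.03,0,0,0,0,0,1],[-0.03,0,0,0,0,0,1],[-0.03,0,0,0,0,0,1],[-0.03,0,0,0,0,0,1]]]'
python3 -c "
from h import *
go(); snap('scene','scene5')
a=np.mean([eyes.camera('scene')['color'].astype(float) for _ in range(8)],0); np.save('pics/a4.npy',a); go()"
python3 fit.py | tail -3
```

```text
t: 19.38
tcp_pos: [573.2, 34.9, 80.1]
eef_rot: [-1.571, 0.001, 1.62]
force: [-0.5, -7.9, -1.0]
grip_width: 0.397
t 19.38 tcp [573.2  34.9  80.1] rot [-8.998e+01  4.000e-02  9.284e+01] F [-0.5 -7.9 -1. ] w 0.397
t 19.83 tcp [573.2  34.9  80.1] rot [-8.998e+01  4.000e-02  9.284e+01] F [ 0.1 -7.3 -1.4] w 0.399
254.0 [ 9.86 10.07 59.88 34.66 43.74 10.35  0.44 62.16  9.75] d -0.21
254.0 [ 9.99 10.07 57.66 38.69 46.55 12.17  0.4  62.29 16.86] d -0.08
242.0 [ 9.87 10.38 61.01 32.92 43.84 11.43  0.48 68.04  5.8 ] d -0.51
```

View pics/scene5.png

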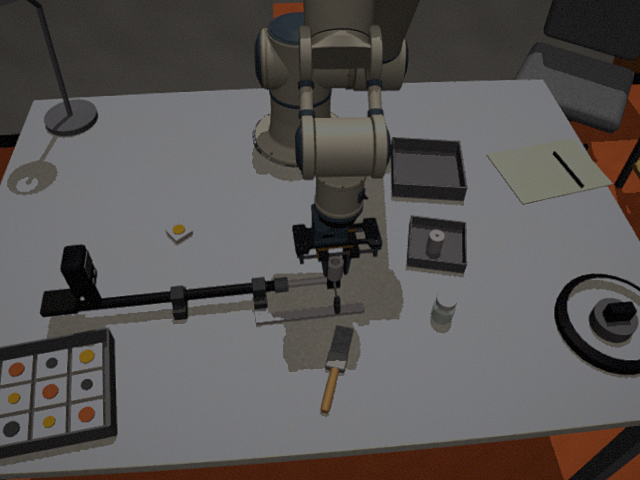

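The narrow sleeve stands in the small tray at (436,243). The fitted sleeve is held at (335,267) with the fin in line with the pointer at (337,295). Jar (444,308), brush (337,365) and finds box (179,232) have not moved, so I'm handing in.

```bash
python3 -c "
from h import *
print(bot.hand_in()); go()"
```

```text
the job is handed in; nothing more can be done
None
the job is handed in; nothing more can be done
```

The job is done and handed in at about 20 s on the robot's clock. The arm is still gripping the fitted sleeve and holding the rod at the pointer.

- **Sleeves:** The narrow-bore sleeve stands upright in the smaller grey tray. The wide-bore sleeve went down over the pin and met the end block at the expected height with about 7 N. I released it so it could settle, then gripped it again.
- **Pull:** I pulled the rod until the index fin lined up with the pointer, against about 7.5 N, which is in the expected range for the mark.
- **Alignment:** A fit to the camera images puts the fin within about 0.5 mm of the pointer; before a last 0.3 mm back-off it read about +0.4 mm. Image resolution is about 2.3 mm per pixel. Rougher estimates from the arm position and line centroids put the fin up to 1–2 mm further out.
- **Other objects:** The jar, brush and finds box are at the same image positions as at the start.

No check failed. After hand-in the state could no longer be read, so I could not check the final second.

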